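# Heft the tins on the miniatures stall and hold up the heaviest

### The arm

A 6-joint arm with a two-finger parallel gripper is mounted at the origin on the work surface. World frame = base frame: x ahead of the robot, y to its left, z up, the work surface at z = 0. Lengths are in m, angles in rad, forces in N, time in s.
With the tool pointing down it reaches from about 0.35 to 1 m from the base axis. Payload 7.1 kg.
Tool frame: the origin (TCP) lies between the finger pads; the fingertips stand 22 mm ahead of it and the grasp point (between the pads) lies 3 mm ahead of it; z points along the fingers, y is the line along which they close (so a half turn about z gives the same grasp; the last joint's range is limited). The gripper opens to 85 mm and grips with 20 to 120 N. Pads are 22 mm wide; open, the fingers measure 114 mm over their backs; the gripper's body (76 mm by 85 mm) begins 54 mm behind the grasp point. The pads swing forward as they close: fully open they stand 13 mm farther back than shut.
Start: joints at [-0.019, 0.423, 1.63, -0, 1.089, -0.019], TCP at [0.625, 0, 0.253] pointing down, gripper open.
Joint ranges: [-3, 3], [-0.9, 2.11], [0.09, 2.58], [-1.31, 4.45], [0.11, 2.69], [-2.54, 2.54]. Speed limits (rad/s): [2.39, 2.39, 3.01, 3.14, 3.14, 3.14].

### API

Orientations are given as a rotation vector (axis times angle).
In Python, from rig import manip gives the robot as it stands. The module is installed in compiled form; this text tells all that it offers. Calls block until the motion is done:
- manip.move_to(position, orientation): joint-space move of the TCP to a pose.
- manip.servo_line(position, orientation=None, rate=0.15): straight line of the TCP; orientation=None keeps the orientation; rate is the mean speed in m/s.
- manip.set_joints(angles): joint-space move.
- manip.command_gripper(opening, f_grip=None): finger opening in m; f_grip is the grip in N (None keeps the last); returns when the fingers have stopped.
- manip.hold(seconds).
- manip.solve_ik(position, orientation): joint angles nearest the present ones, or None.
- manip.camera(name): name is "scene" or "side" or "wrist"; returns a dict with "image" (384x512x3 uint8, red, green, blue), "fx", "fy", "cx", "cy" (pixels), "cam_to_world" (4x4, takes a point from camera to world coordinates); the wrist camera has in their place "mount" (4x4, takes a point from camera to tool coordinates, whose origin is the TCP and whose axes are the flange's). Camera axes: x right, y down, z forward; pixel columns grow to the right and rows downward; lengths in m; the calibration is good to about 2 mm. A picture is of the moment at which its call begins: read the wrist's pose just before it. There is no depth.
A pose or a line that the arm cannot do raises manip.IKError and nothing moves.
- manip.sign_off(): hands the job in; it is judged then, once.
Readings, each from a call of its own:
- manip.get_time(): time.
- manip.get_joint_positions(): joint angles.
- manip.get_joint_vel(): joint speeds.
- manip.get_tau(): joint torques, N m.
- manip.get_position(): TCP position.
- manip.get_ee_rot(): TCP orientation.
- manip.get_contact_force(): force on the tool from outside, world axes, zero at the start.
- manip.get_torque(): the same for the moment, N m.
- manip.get_width(): finger opening in m.
- manip.get_grip_force(): force on a finger pad.
Only numpy, scipy, OpenCV 4.12 (cv2) and the standard library are available. Lean on these libraries where they do the work, as an engineer would, in place of code of your own. Each camera call takes 0.05 s, during which the arm holds its last target. There are 200 camera calls.

### The job

Three identical closed green tins stand in the near row of the tray on this miniatures stall, and only by feel can you tell which one is packed with brass and so the heaviest: lift them one at a time, from the robot's left to its right, a good 5 cm clear of the tray, keep each up for a moment to feel its weight, and stand each back upright in its own compartment before you take the next. Finish holding the heaviest tin up in the gripper, upright and still, its underside about 15 cm above the table or more, with the other two standing in their compartments; do not let go of it at the end. Keep the tins from tipping over and leave everything else on the stall where it is.

Things in the scene. Friction and masses are not known exactly. Their poses are not given: they have to be found in the camera images.
- tray: shallow birch tray fixed to the table, 246 mm (x) by 366 mm (y), rim 22 mm high, floor and walls 6 mm thick, dividers 20 mm high, with 2 rows of 3 compartments. Origin: centre of its underside on the table; its x axis points from the near row (the tins) to the far row (miniatures), its y axis along the rows from the right compartment to the left one. It is turned by up to 0.35 rad
- tin_left: closed green tin with brass-coloured fixed lid, 56 mm diameter (lid 57), 78 mm high, lid the top 18 mm; rigid, bears a 40 N grip. Origin: centre of its underside, z up its axis. Starts upright in the left (+y; the robot's left) compartment of the near row. All three look alike; they weigh 0.15 to 0.65 kg, the heaviest at least 0.15 kg more than either other; which one it is changes
- tin_middle: closed green tin with brass-coloured fixed lid, 56 mm diameter (lid 57), 78 mm high, lid the top 18 mm; rigid, bears a 40 N grip. Origin: centre of its underside, z up its axis. Starts upright in the middle compartment of the near row. All three look alike; they weigh 0.15 to 0.65 kg, the heaviest at least 0.15 kg more than either other; which one it is changes
- tin_right: closed green tin with brass-coloured fixed lid, 56 mm diameter (lid 57), 78 mm high, lid the top 18 mm; rigid, bears a 40 N grip. Origin: centre of its underside, z up its axis. Starts upright in the right (-y; the robot's right) compartment of the near row. All three look alike; they weigh 0.15 to 0.65 kg, the heaviest at least 0.15 kg more than either other; which one it is changes
- slot_left (a point): centre of the floor of the left compartment of the tray's near row, where tin_left belongs; 6 mm above the table. The compartment is about 115 by 115 mm inside, so the tin has about 29 mm to spare all round
- slot_middle (a point): centre of the floor of the middle compartment of the tray's near row, where tin_middle belongs; 6 mm above the table. The compartment is about 115 by 115 mm inside, so the tin has about 29 mm to spare all round
- slot_right (a point): centre of the floor of the right compartment of the tray's near row, where tin_right belongs; 6 mm above the table. The compartment is about 115 by 115 mm inside, so the tin has about 29 mm to spare all round
- mini_pot: miniature terracotta flower pot, 46 mm diameter, 36 mm high, in a far compartment of the tray; not to be disturbed. Origin: centre of its underside
- mini_house: miniature white house with a red roof, 40 by 44 mm, about 45 mm high, in a far compartment of the tray; not to be disturbed. Origin: centre of its underside
- mini_bowl: miniature blue ceramic bowl, 48 mm diameter, 20 mm high, in a far compartment of the tray; not to be disturbed. Origin: centre of its underside
- basket_orange: orange plastic shopping basket, 100 by 150 mm, 55 mm high, on the table to the left of the tray; not to be disturbed. Origin: centre of its underside
- basket_blue: blue plastic shopping basket, 100 by 150 mm, 55 mm high, on the table to the right of the tray; not to be disturbed. Origin: centre of its underside
- chip_box: round chip-wood box, 84 mm diameter, 45 mm high, standing in the blue basket; not to be disturbed. Origin: centre of its underside
- spool: dark wooden spool, 36 mm diameter, 40 mm high, standing in the orange basket; not to be disturbed. Origin: centre of its underside

How it is judged:
On the way, in this order (a step that is already met when the one before it is completed fails the run):
1. the left tin is lifted clear of the tray in the fingers (underside at least 45 mm above the table) while the other two stand in their own compartments (height (world z) of tin_left above 0.045 m and contact force between tin_left and the fingers above 1 N and horizontal distance between tin_middle and slot_middle below 0.045 m and height (world z) of each of tin_middle, tin_right below 0.012 m and angle between each of tin_middle, tin_right's own z axis and vertical below 0.08 rad and contact force between each of tin_middle, tin_right and the fingers below 0.2 N and horizontal distance between tin_right and slot_right below 0.045 m), for 0.3 s.
2. the middle tin is lifted clear of the tray in the fingers (underside at least 45 mm above the table) while the other two stand in their own compartments (height (world z) of tin_middle above 0.045 m and contact force between tin_middle and the fingers above 1 N and horizontal distance between tin_left and slot_left below 0.045 m and height (world z) of each of tin_left, tin_right below 0.012 m and angle between each of tin_left, tin_right's own z axis and vertical below 0.08 rad and contact force between each of tin_left, tin_right and the fingers below 0.2 N and horizontal distance between tin_right and slot_right below 0.045 m), for 0.3 s.
3. the right tin is lifted clear of the tray in the fingers (underside at least 45 mm above the table) while the other two stand in their own compartments (height (world z) of tin_right above 0.045 m and contact force between tin_right and the fingers above 1 N and horizontal distance between tin_left and slot_left below 0.045 m and height (world z) of each of tin_left, tin_middle below 0.012 m and angle between each of tin_left, tin_middle's own z axis and vertical below 0.08 rad and contact force between each of tin_left, tin_middle and the fingers below 0.2 N and horizontal distance between tin_middle and slot_middle below 0.045 m), for 0.3 s.
At the end, for the whole second after the job is handed in: The heaviest tin (over 3 N of contents on its inside floor, tin_..._c0) is held in the fingers, still, within 0.3 rad of upright, its underside over 0.12 m above the table; the other two stand upright, untouched, within 45 mm of the centre of their own compartments (((height (world z) of tin_left above 0.12 m and contact force between tin_left and the fingers above 1 N and contact force between tin_left_c0 and anything else above 3 N and angle between tin_left's own z axis and vertical below 0.3 rad and linear speed of tin_left below 0.03 m/s and horizontal distance between tin_middle and slot_middle below 0.045 m and height (world z) of each of tin_middle, tin_right below 0.012 m and angle between each of tin_middle, tin_right's own z axis and vertical below 0.08 rad and contact force between each of tin_middle, tin_right and the fingers below 0.2 N and linear speed of each of tin_middle, tin_right below 0.02 m/s and horizontal distance between tin_right and slot_right below 0.045 m) or (height (world z) of tin_middle above 0.12 m and contact force between tin_middle and the fingers above 1 N and contact force between tin_middle_c0 and anything else above 3 N and angle between tin_middle's own z axis and vertical below 0.3 rad and linear speed of tin_middle below 0.03 m/s and horizontal distance between tin_left and slot_left below 0.045 m and height (world z) of each of tin_left, tin_right below 0.012 m and angle between each of tin_left, tin_right's own z axis and vertical below 0.08 rad and contact force between each of tin_left, tin_right and the fingers below 0.2 N and linear speed of each of tin_left, tin_right below 0.02 m/s and horizontal distance between tin_right and slot_right below 0.045 m) or (height (world z) of tin_right above 0.12 m and contact force between tin_right and the fingers above 1 N and contact force between tin_right_c0 and anything else above 3 N and angle between tin_right's own z axis and vertical below 0.3 rad and linear speed of tin_right below 0.03 m/s and horizontal distance between tin_left and slot_left below 0.045 m and height (world z) of each of tin_left, tin_middle below 0.012 m and angle between each of tin_left, tin_middle's own z axis and vertical below 0.08 rad and contact force between each of tin_left, tin_middle and the fingers below 0.2 N and linear speed of each of tin_left, tin_middle below 0.02 m/s and horizontal distance between tin_middle and slot_middle below 0.045 m))); the arm keeps its last pose, push and grip.
It fails at once if a miniature in the far row of the tray is shifted by more than 25 mm (distance of any of mini_pot, mini_house, mini_bowl from where it was at the start of the episode above 0.025 m).
It fails at once if a basket, the chip-wood box or the spool is shifted by more than 25 mm (distance of any of basket_orange, basket_blue, chip_box, spool from where it was at the start of the episode above 0.025 m).
It fails at once if a tin is tipped over (more than about 35 degrees) (angle between any of tin_left, tin_middle, tin_right's own z axis and vertical above 0.6 rad).
It also fails if it takes over 70 s, if anything falls off the work surface, if the arm or the gripper's body presses on something with over 40 N, if the wrist force passes 120 N, or if a joint passes its speed limit or range.

## Working session

There is one attempt and no reset: what is moved stays moved. The work goes in short steps, each a Python script; the robot and the scene stay as the last script left them, time stands still between calls to the robot, and variables do not carry over. Pictures are saved under pics/ and viewed, at most 10 in all, crops included, and the job is handed in when it is done.

```bash
mkdir -p pics
python3 - <<'E'
from rig import manip as m
import cv2,numpy as np
for n in ("scene","wrist"):
    print(n, m.get_position(), m.get_ee_rot())
    c=m.camera(n); cv2.imwrite(f"pics/{n}0.png",cv2.resize(c["image"][:,:,::-1],None,fx=1.5,fy=1.5))
    print({k:np.round(v,4).tolist() for k,v in c.items() if k!="image"})
    np.save(f"pics/{n}0.npy",c["image"])
print(m.get_time(),m.get_contact_force())
E
```

```text
scene [6.24466060e-01 5.24775886e-05 2.52522241e-01] [-2.22065161e+00 -2.22059295e+00  1.74070653e-03]
{'fx': 385.9148, 'fy': 385.9148, 'cx': 259.8694, 'cy': 196.5899, 'cam_to_world': [[0.4235, 0.586, -0.6908, 1.3259], [0.9058, -0.2627, 0.3324, -0.3543], [0.0133, -0.7665, -0.6421, 0.7242], [0.0, 0.0, 0.0, 1.0]]}
wrist [6.24484732e-01 3.79113565e-05 2.52568540e-01] [-2.22069065e+00 -2.22065634e+00  1.65792950e-03]
{'fx': 313.9397, 'fy': 313.9397, 'cx': 255.4318, 'cy': 194.9349, 'mount': [[0.0003, -0.9638, -0.2667, 0.0681], [1.0, 0.0004, -0.0004, 0.0001], [0.0005, -0.2667, 0.9638, -0.1203], [0.0, 0.0, 0.0, 1.0]]}
0.1 [-0.45768398  0.09655891  0.599338  ]
```

View pics/scene0.png

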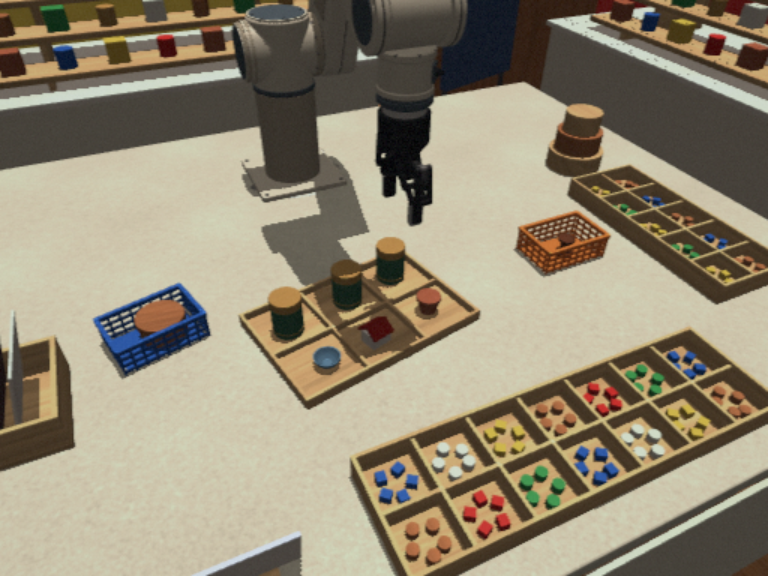

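View pics/wrist0.png

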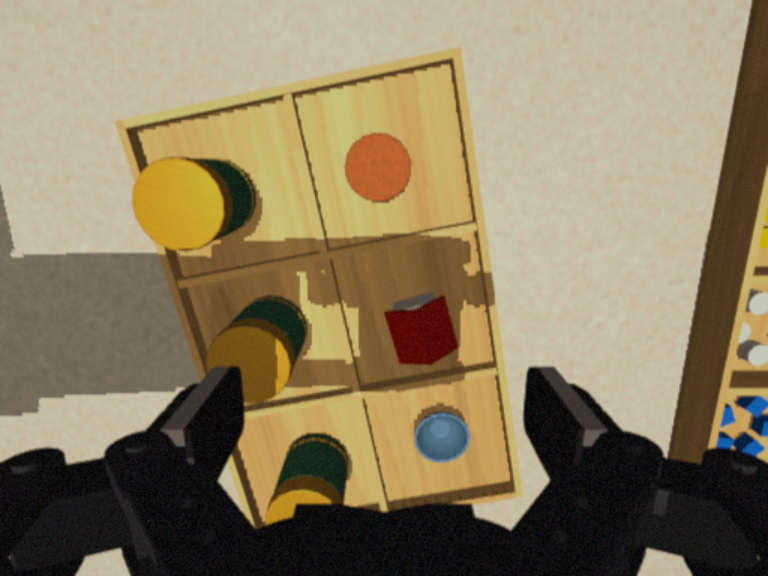

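```bash
cat > h.py <<'E'
import numpy as np
from scipy.spatial.transform import Rotation as R
from rig import manip as m
def ray(K,T,uv,z):
    d=T[:3,:3]@np.array([(uv[0]-K['cx'])/K['fx'],(uv[1]-K['cy'])/K['fy'],1]); o=T[:3,3]
    return (o+d*(z-o[2])/d[2])[:2]
def wristT(p,r,mount):
    T=np.eye(4);T[:3,:3]=R.from_rotvec(r).as_matrix();T[:3,3]=p
    return T@np.array(mount)
E
python3 - <<'E'
from h import *
p,r=m.get_position(),m.get_ee_rot(); w=m.camera("wrist"); s=m.camera("scene")
T=wristT(p,r,w["mount"])
f=lambda l,K,T,z:[np.round(ray(K,T,np.array(q)/1.5,z),4).tolist() for q in l]
print("W rim far-left, near-left, far-right",f([(461,48),(118,122),(520,497)],w,T,.022))
print("W lids L,M",f([(181,203),(249,362)],w,T,.084))
S=s["cam_to_world"]
print("S lids L M R",f([(391,246),(346,270),(286,296)],s,S,.084))
print("S rim: near-right,far-right,far-left",f([(241,319),(310,403),(479,313)],s,S,.022))
E
```

```text
W rim far-left, near-left, far-right [[0.6767, 0.1424], [0.4376, 0.0952], [0.7444, -0.2154]]
W lids L,M [[0.5019, 0.0442], [0.5352, -0.0599]]
S lids L M R [[0.5059, 0.041], [0.5409, -0.0655], [0.567, -0.1863]]
S rim: near-right,far-right,far-left [[0.5222, -0.2624], [0.7551, -0.2129], [0.6837, 0.1362]]
```

```bash
cat >> h.py <<'E'
ROT=(R.from_euler('z',.19)*R.from_rotvec([np.pi/2**.5,np.pi/2**.5,0])).as_rotvec()
E
python3 - <<'E'
from h import *
import cv2,pickle
m.move_to([.52,-.17,.34],ROT); m.hold(.3)
p,r=m.get_position(),m.get_ee_rot(); w=m.camera("wrist"); pickle.dump((p,r,w),open("w1.pkl","wb"))
cv2.imwrite("pics/w1.png",cv2.resize(w["image"][:,:,::-1],None,fx=1.5,fy=1.5)); print(p,m.get_time())
E
```

```text
[ 0.52035345 -0.16924177  0.33935587] 1.425
```

View pics/w1.png

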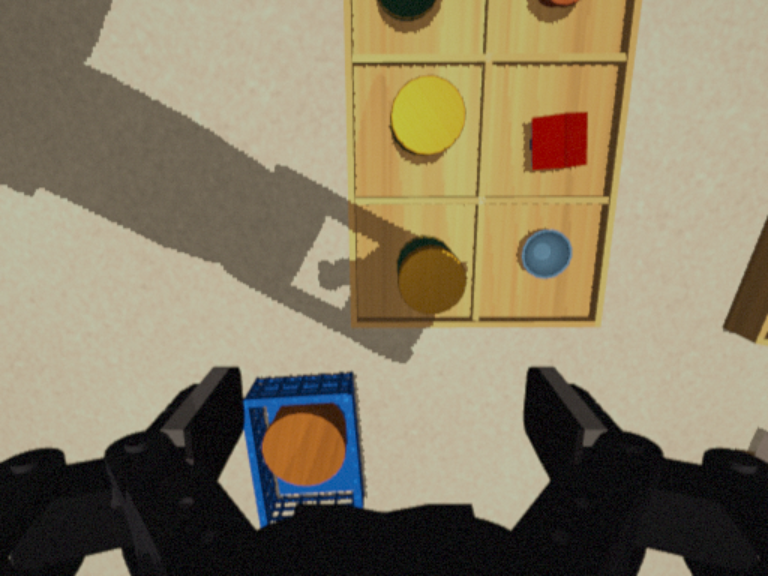

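```bash
cat >> h.py <<'E'
import cv2
def go(xy,z,rate=.12): m.servo_line([xy[0],xy[1],z],ROT,rate=rate)
def fz():
    v=[]
    for _ in range(8): m.hold(.05); v.append(m.get_contact_force()[2])
    return np.mean(v)
def weigh(xy,slot):
    m.command_gripper(.085); m.move_to([xy[0],xy[1],.20],ROT); f0=fz()
    go(xy,.055); m.command_gripper(.04,f_grip=35)
    print("width",m.get_width(),"grip",m.get_grip_force())
    go(xy,.125,.08); go(xy,.20); f1=fz(); print("fz",f0,f1,"diff",f1-f0,"t",m.get_time(),"w",m.get_width())
def put(slot):
    go(slot,.20); go(slot,.075); go(slot,.0555,.03); m.hold(.1)
    print("fz at place",m.get_contact_force()); m.command_gripper(.085); m.hold(.1); go(slot,.2,.15)
E
python3 - <<'E'
from h import *
import pickle
p,r,w=pickle.load(open("w1.pkl","rb")); T=wristT(p,r,w["mount"])
g=lambda q,z:np.round(ray(w,T,np.array(q)/1.5,z),4)
print("lids M,R",g((428,115),.084),g((432,276),.084),"crosses",g((489,60),.026),g((480,200),.026),"rim near right, far right",g((351,325),.022),g((600,325),.022))
m.command_gripper(.085); m.move_to([.513,-.06,.32],ROT); m.hold(.3)
p,r=m.get_position(),m.get_ee_rot(); w=m.camera("wrist"); pickle.dump((p,r,w),open("w2.pkl","wb"))
cv2.imwrite("pics/w2.png",cv2.resize(w["image"][:,:,::-1],None,fx=1.5,fy=1.5))
E
```

```text
lids M,R [ 0.5338 -0.0625] [ 0.5637 -0.183 ] crosses [ 0.5788 -0.0042] [ 0.5997 -0.1181] rim near right, far right [ 0.5055 -0.2599] [ 0.7457 -0.2132]
```

View pics/w2.png

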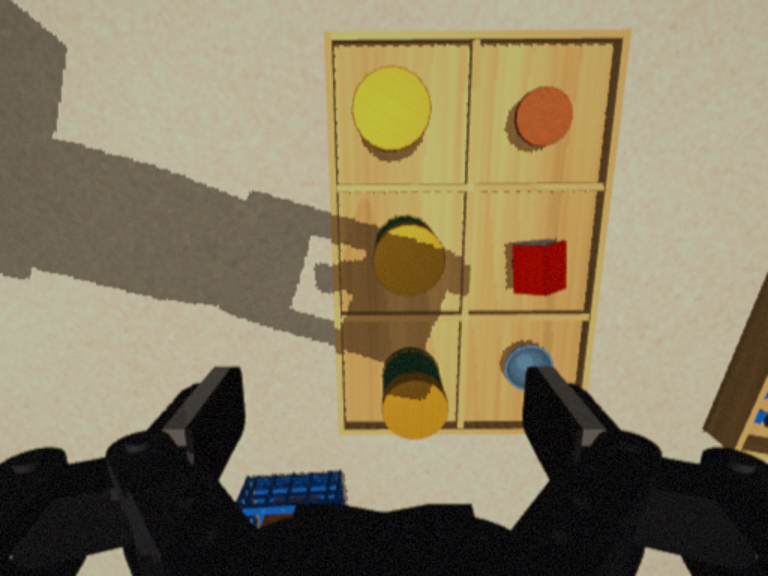

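Run:
```python
from h import *
import pickle
p,r,w=pickle.load(open("w2.pkl","rb")); T=wristT(p,r,w["mount"])
g=lambda q,z:ray(w,T,np.array(q)/1.5,z)
lids=np.array([g(q,.084) for q in ((391,108),(409,258),(415,406))])
c=[g(q,.022) for q in ((327,33),(630,31),(342,432))]; ctr=(c[1]+c[2])/2
d=c[0]-c[2]; yaw=np.arctan2(-d[0],d[1])
X=np.array([np.cos(.19),np.sin(.19)]);Y=np.array([-X[1],X[0]])
slots=np.array([ctr-.0605*X+k*.12*Y for k in (1,0,-1)])
print(lids.round(4),slots.round(4),yaw,ctr); np.savez("est.npz",lids=lids,slots=slots)
weigh(lids[0],slots[0])
c=m.camera("side"); cv2.imwrite("pics/side1.png",cv2.resize(c["image"][:,:,::-1],None,fx=1.5,fy=1.5))
```

```text
[[ 0.4991  0.0433]
 [ 0.5335 -0.0602]
 [ 0.5641 -0.1833]] [[ 0.5102  0.0483]
 [ 0.5328 -0.0695]
 [ 0.5555 -0.1874]] 0.19881932295347624 [ 0.59224357 -0.05811982]
width 0.05595427592740374 grip 36.10693593509495
fz 0.16174070978479999 -2.0426811109076577 diff -2.2044218206924575 t 7.75 w 0.056394681049428776
```

View pics/side1.png

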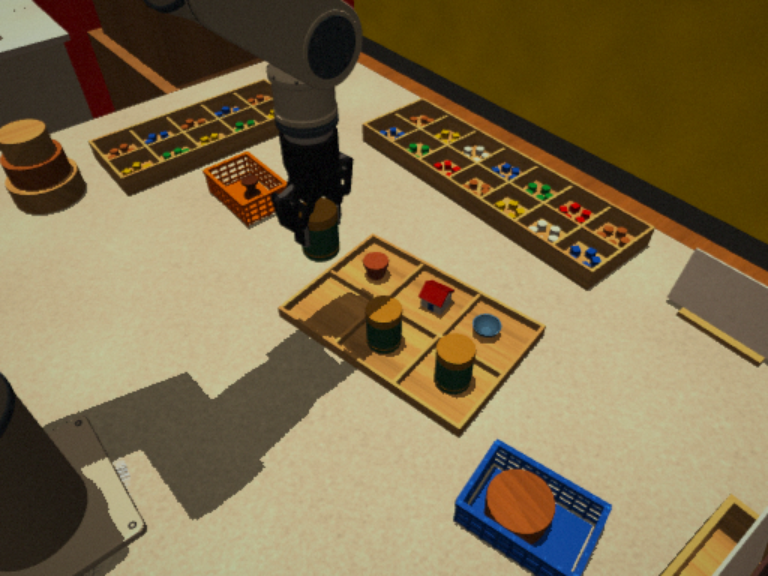

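The left tin is held upright at pixel (320,230), and the other two are standing in their compartments. It weighs about 0.22 kg.

Run:
```python
from h import *
e=np.load("est.npz"); l,s=e["lids"],e["slots"]
put(s[0]); weigh(l[1],s[1]); put(s[1]); weigh(l[2],s[2])
c=m.camera("side"); cv2.imwrite("pics/side2.png",cv2.resize(c["image"][:,:,::-1],None,fx=1.5,fy=1.5))
```

```text
fz at place [-2.64120264 -0.24596077  6.65950054]
width 0.05584523364860471 grip 36.11072301864624
fz 0.14304814170962943 -5.814971782978776 diff -5.958019924688405 t 16.8333 w 0.05587214281622552
fz at place [-4.98279019 -1.3047448   6.24090955]
width 0.05575435542698986 grip 36.25920653343201
fz -0.31181907291399263 -2.5512055045241215 diff -2.239386431610129 t 25.9 w 0.05601421641006291
```

View pics/side2.png

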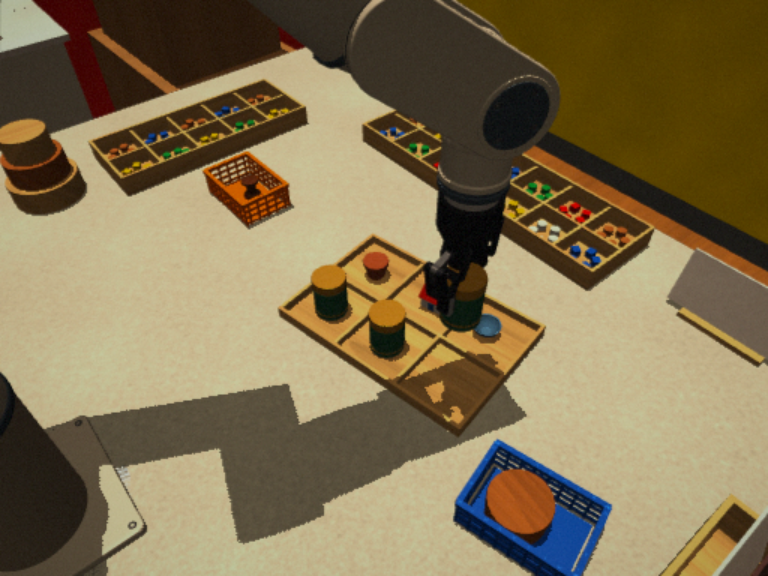

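The right tin is held upright at (462,300), and the other two stand in their compartments at (330,293) and (387,327). The middle tin is clearly the heaviest at about 0.6 kg. Next I put the right tin back and take the middle one.

Run:
```python
from h import *
e=np.load("est.npz"); l,s=e["lids"],e["slots"]
put(s[2]); weigh(s[1],s[1]); go(s[1],.24,.08); m.hold(1); print(m.get_joint_vel().round(3) if hasattr(m.get_joint_vel(),'round') else m.get_joint_vel(), m.get_position(), m.get_grip_force(),m.get_time())
c=m.camera("side"); cv2.imwrite("pics/side3.png",cv2.resize(c["image"][:,:,::-1],None,fx=1.5,fy=1.5))
```

```text
fz at place [-2.86267071 -0.08251612  4.71208857]
width 0.05577354321686836 grip 35.78702688217163
fz -0.13097017020557772 -5.531421152415258 diff -5.40045098220968 t 35.025 w 0.056098914287612274
[ 0.001 -0.001 -0.001 -0.002  0.001 -0.001] [ 0.53282763 -0.06955041  0.24001026] 38.361032009124756 36.675
```

View pics/side3.png

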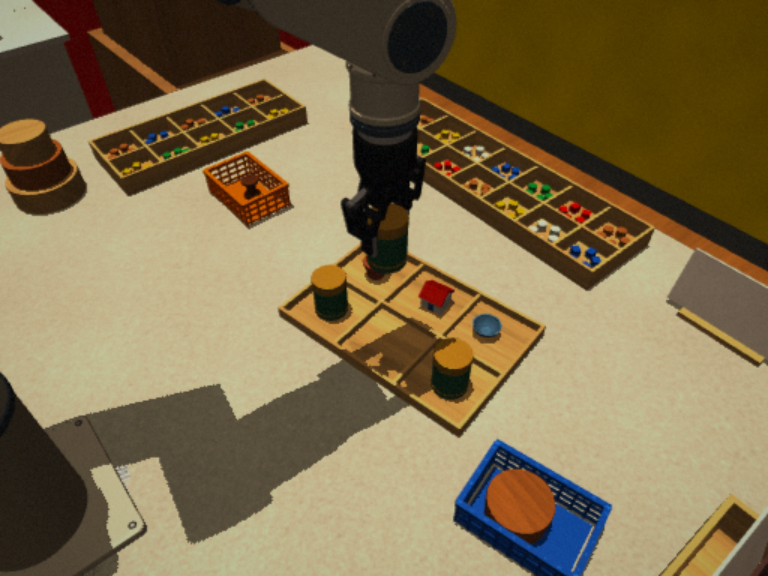

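The middle tin is held upright at (388,240). The other two stand in their compartments at (330,293) and (452,368), and nothing else has moved.

```bash
python3 -c "
from rig import manip as m
print(m.sign_off())"
```

```text
the job is handed in; nothing more can be done
None
```

I handed the job in with the middle tin, the heaviest at about 0.6 kg against about 0.22 kg for each of the others, held upright and still about 19 cm above the table; the left and right tins are standing back in their compartments (the judge's verdict was not shown).

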